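# Turn a clamping pad over in the turnover chute

### The arm

A 7-joint arm with a two-finger parallel gripper is mounted at the origin on a cart in front of the work surface, level with it; the furniture and walls round the work are solid. World frame = base frame: x ahead of the robot, y to its left, z up, the work surface at z = 0. Lengths are in m, angles in rad, forces in N, time in s.
With the tool pointing down it reaches from about 0.35 to 0.9 m from the base axis. Payload 19.9 kg.
Tool frame: the origin (TCP) lies at the very end of the fingers, on their centre line; the grasp point (between the pads) lies 19 mm behind it; z points along the fingers, y is the line along which they close (so a half turn about z gives the same grasp; the last joint's range is limited). The gripper opens to 85 mm and grips with 20 to 120 N. Pads are 22 mm wide; open, the fingers measure 114 mm over their backs; the gripper's body (76 mm by 85 mm) begins 54 mm behind the grasp point. The pads swing forward as they close: fully open they stand 13 mm farther back than shut.
Start: joints at [-1.383, 0.417, -0.01, 1.614, 0.005, 1.111, -0.053], TCP at [0.142, 0.609, 0.231] pointing down, gripper open.
Joint ranges: [-2.81, 2.81], [-0.39, 2.02], [-1.27, 1.25], [0.06, 2.57], [-1.19, 4.33], [0.19, 2], [-2.82, 2.82]. Speed limits (rad/s): [1.89, 1.89, 2.39, 2.39, 3.01, 3.01, 3.01].

### API

Orientations are given as a rotation vector (axis times angle).
In Python, from bench import r gives the robot as it stands. The module is installed in compiled form; this text tells all that it offers.
- The arm moves only by the shell command python3 -m handwheel 'ROWS' [FORCE]. ROWS is JSON, a list of rows, each a list of 5 numbers: the closure, from -1 (fully open) to 1 (shut), then the shift along the tool's x, y, z as a fraction of full scale, then the turn about the tool's z as a fraction of full scale. A call has 1 to 12 rows; each row is the pose to reach, as a shift and turn from the pose commanded when the call began, along the tool's axes at that moment, turning the shorter way round; what a row does not reach only later rows make up. Full scale, the value 1, is 20 cm for a shift and 2 pi rad for a turn. A row lasts 1/8 s, in which the tool goes at most 62.5 mm and 10.7 degrees, less where a joint would pass 70% of its speed; a pose out of reach is approached as far as the arm can. A call with a number of a shift or a turn outside -1 to 1 is refused whole. A call with a gripper value outside its range is refused whole. The fingers move at their own pace and stop on an object; FORCE is the grip in N (left out, the last holds). Time passes only in rows, so rows that repeat a pose let the fingers close. It gives the time, the measured TCP pose, the force, the opening and the grip force at its end, in the units of the state.
- r.get_obs(): the state, without advancing time (a new reading comes with each control period).
- r.capture(name): name is "side" or "top" or "wrist"; returns (picture, depth): 384x512x3 uint8, red, green, blue; 384x512 float32, m along the optical axis (not along the pixel's ray), 0 where there is no reading.
- r.calibration(name): a dict with "camera_matrix" (3x3 intrinsics, pixels), "R" (3x3) and "t" (3): a world point X has camera coordinates R X + t. Camera axes: x right, y down, z forward; pixel columns grow to the right and rows downward; lengths in m; the calibration is good to about 2 mm. The wrist camera is an equidistant fisheye: a pixel r from the principal point sees the ray r / f radians off the axis. A picture is of the moment at which its call begins: read the wrist's pose just before it. calibration takes no time and is no camera call; for the wrist camera it gives the pose at the moment of the call.
- r.close_job(): hands the job in; it is judged then, once.
Trained networks look in the newest picture that a camera, given by its name, has taken for a name from the list of things; names that differ only in an ending like _2 or _b are one class to them, and where a whole thing is asked for, a point or a joint stands for the part that bears it (a point fixed in the world has none). Each returns a list of dicts, best first, with "p" (0 to 1); they miss things now and then, are a little off and sometimes report something else, mostly with a low value. They report only what shows in the picture. A call takes as long as a camera call. They do not tell look-alikes from the thing itself.
- r.find_in(camera, query): "bbox" ([centre column, centre row, width, height] in pixels, round what is visible of it).
- r.masks_of(camera, query): "pixels" (384x512 bool, what is visible of it) and "bbox" ([centre column, centre row, width, height] in pixels, round what is visible of it).
- r.pinpoint(camera, query): "pixel" ([row, column] in pixels: a listed point, or the origin of a listed thing).
The state is a dict: "t": time; "joints": joint angles; "joint_velocities": joint speeds; "joint_efforts": joint torques, N m; "tcp_pos": TCP position; "orientation": TCP orientation; "ft_force": force on the tool from outside, world axes, zero at the start; "moment": the same for the moment, N m; "finger_gap": finger opening in m; "grip_force": force on a finger pad.
Only numpy, scipy, OpenCV 4.12 (cv2) and the standard library are available. Lean on these libraries where they do the work, as an engineer would, in place of code of your own. Each camera call takes 0.05 s, during which the arm holds its last target. There are 200 camera calls.

### The job

One of the two round clamping pads on the bench lies the wrong way up, with its cork face on top. Turn it over with the wire turnover chute: set it on the scoop at the chute's high end and let go, so that it slides down through the twisted track and comes to rest flat in the catch tray with its dark wood face on top. Leave the other pad, the sanding block and the glue bottle where they are.

Things in the scene. Friction and masses are not known exactly. Their poses are not given: they have to be found in the camera images.
- pad_wrong: round clamping pad lying cork face up at the start, the one to turn over; 48 mm in diameter, 9 mm thick: 6 mm of dark brown wood under 3 mm of light speckled cork; about 22 g. Origin: centre of the wood face (its underside at the start). z points from the wood face to the cork face: up at the start, down when the job is done
- pad_wrong_middle (a point): centre of that pad, half way through its thickness (4.5 mm above the bench at the start)
- pad_right: a like pad, 48 mm in diameter and 9 mm thick, that already lies with its dark wood face up; the two pads may stand in each other's place. Origin: centre of its underside
- chute: turnover chute, fixed: plywood base 130 x 364 mm, 12 mm thick, a sloping track of eight bright steel rods in dark wire frames, a sheet-metal scoop at the high end, a catch tray with a blue floor at the low end. The track turns half over on its way down: a pad leaves with its other face up. Origin: under the base; x across the track, pads travel to -y, z up; yaw is about pi, so that is to the left
- scoop (a point): point on the scoop's upper face, on its centre line, where a pad is set; 259 mm above the bench. The sheet is 92 mm wide, slopes down to the chute's -y at 47 degrees and runs 52 mm up the slope from here; side lips 9 to 12 mm high. A pad let go here, level or tilted, within 10 mm, slides through in about 1 s. A level pad centred over this point touches with its uphill edge at 26 mm above it
- track_middle (a point): centre of the track half way along the twist, where the pad passes on its edge; the pad does this by itself. From 69 mm down the slope from the scoop point the rods take over from the sheet; cover rods reach over the sheet's last 30 mm
- tray_floor (a point): centre of the catch tray's floor, 14 mm above the bench; the tray is 86 mm wide across the track (along the chute's x) and 102 mm long (along its y) inside, its walls rise 24 mm over the floor
- sanding_block: cork sanding block with paper, 60 by 106 by 33 mm, beyond the pads; to be left alone. Origin: centre of its underside
- glue_bottle: yellow glue bottle with a red tip, 58 mm in diameter, 166 mm tall, to the left, near the chute's low end; to be left alone. Origin: centre of its underside
Mind the look-alikes: they are no part of the job. What is shaped like the pad_right but turquoise or white is not meant.

How it is judged:
On the way, in this order (a step that is already met when the one before it is completed fails the run):
1. the pad that lay cork up is brought to the scoop at no more than a hand's pace (within 70 mm of the scoop point, slower than 0.3 m/s) (distance between pad_wrong_middle and scoop below 0.07 m and linear speed of pad_wrong below 0.3 m/s), for 0.1 s.
2. the pad passes through the middle of the twisted track on its edge (distance between pad_wrong_middle and track_middle below 0.035 m and angle between pad_wrong's own z axis and vertical between 0.8 and 2.35 rad).
At the end, for the whole second after the job is handed in: The pad that lay cork up lies at rest in the catch tray, flat on its floor within 0.2 rad, dark wood face up; the other pad still lies wood face up within 20 mm of its place, and the sanding block and the glue bottle stand within 30 mm of theirs (x of pad_wrong_middle in the frame of tray_floor between -0.03 and 0.03 m and y of pad_wrong_middle in the frame of tray_floor between -0.05 and 0.05 m and z of pad_wrong_middle in the frame of tray_floor below 0.012 m and angle between pad_wrong's own z axis and vertical above 2.94 rad and linear speed of pad_wrong below 0.02 m/s and distance of pad_right from where it was at the start of the episode below 0.02 m and angle between pad_right's own z axis and vertical below 0.15 rad and distance of each of sanding_block, glue_bottle from where it was at the start of the episode below 0.03 m); the robot touches nothing.
It fails at once if the other pad is shifted more than 20 mm (distance of pad_right from where it was at the start of the episode above 0.02 m).
It fails at once if the sanding block is shifted more than 30 mm (distance of sanding_block from where it was at the start of the episode above 0.03 m).
It fails at once if the glue bottle is shifted more than 30 mm or tipped over (distance of glue_bottle from where it was at the start of the episode above 0.03 m or angle between glue_bottle's own z axis and vertical above 0.5 rad).
It also fails if it takes over 42 s, if anything falls off the work surface, if the arm or the gripper's body presses on something with over 40 N, if the wrist force passes 120 N, or if a joint passes its speed limit or range.

## Working session

There is one attempt and no reset: what is moved stays moved. The work goes in short steps, Python scripts to look and compute and a shell command to move; the robot and the scene stay as the last step left them, time stands still between calls to the robot, and variables do not carry over. Pictures are saved under pics/ and viewed, at most 10 in all, crops included, and the job is handed in when it is done.

```bash
mkdir -p pics
cat > h.py <<'E'
from bench import r
import numpy as np, cv2
from scipy.spatial.transform import Rotation as Ro
def cap(n,f=None):
    im,d=r.capture(n)
    if f: cv2.imwrite('pics/'+f,im[...,::-1])
    return im,d
def ray(cam,row,col,c=None):
    c=c or r.calibration(cam);K=np.array(c['camera_matrix']);R=np.array(c['R']);t=np.array(c['t'])
    x=(col-K[0,2])/K[0,0];y=(row-K[1,2])/K[1,1]
    if cam=='wrist':
        a=np.hypot(x,y);s=np.sin(a)/max(a,1e-9);v=np.array([x*s,y*s,np.cos(a)])
    else: v=np.array([x,y,1.])
    return -R.T@t,R.T@v
def atz(cam,row,col,z,c=None):
    o,v=ray(cam,row,col,c);return o+v*(z-o[2])/v[2]
def dep(cam,row,col,d):
    o,v=ray(cam,row,col);return o+v*d   # pinhole cams
E
python3 - <<'E'
from h import *
np.set_printoptions(precision=4,suppress=True)
o=r.get_obs();print(o['t'],o['tcp_pos'],o['orientation'],o['finger_gap']);print(Ro.from_rotvec(o['orientation']).as_matrix())
for cam in('top','side'):
    im,d=cap(cam,cam+'1.png')
    for q in('pad_wrong','pad_right','scoop','tray_floor','track_middle','chute','glue_bottle','sanding_block'):
        for p in r.pinpoint(cam,q)[:3]:
            y,x=p['pixel'];dd=d[int(round(y)),int(round(x))] if 0<=y<384 and 0<=x<512 else 0
            z={'scoop':.259,'tray_floor':.014}.get(q,0.0)
            print(cam,q,round(p['p'],2),np.round(p['pixel'],1),'atz',atz(cam,y,x,z),'dep',dep(cam,y,x,dd))
E
```

```text
0.0 [0.1417 0.6084 0.2306] [-0.3586 -3.121   0.0021] 0.08528313167120449
[[-0.9739  0.2268 -0.0002]
 [ 0.2268  0.9739 -0.0013]
 [-0.0001 -0.0013 -1.    ]]
top pad_wrong 0.78 [216.1 314.5] atz [ 0.434  -0.1813  0.    ] dep [ 0.4326 -0.1799  0.0096]
top pad_right 0.65 [255.6 317.9] atz [ 0.3181 -0.1904  0.    ] dep [ 0.3176 -0.1889  0.0093]
top pad_right 0.6 [215.5 289.9] atz [ 0.4342 -0.1084  0.    ] dep [ 0.433  -0.1076  0.008 ]
top pad_right 0.51 [205.9 360.9] atz [ 0.4679 -0.3199  0.    ] dep [ 0.4662 -0.3176  0.0091]
top scoop 0.91 [152.5 260. ] atz [ 0.5479 -0.0101  0.259 ] dep [ 0.5487 -0.0102  0.2565]
top tray_floor 0.76 [168.8 170.2] atz [0.5647 0.2508 0.014 ] dep [0.5643 0.2505 0.0153]
top track_middle 0.8 [167.6 214.3] atz [0.5751 0.1207 0.    ] dep [0.5355 0.1082 0.1518]
top track_middle 0.4 [171.  172.4] atz [0.5616 0.2464 0.    ] dep [0.5578 0.2437 0.0149]
top chute 0.72 [216.  315.5] atz [ 0.4344 -0.1843  0.    ] dep [ 0.4324 -0.1823  0.0129]
top chute 0.68 [176.6 203.6] atz [0.5465 0.1518 0.    ] dep [0.5248 0.1421 0.0906]
top glue_bottle 0.71 [219.4 141. ] atz [0.4126 
[... 536 characters left out ...]
241.5] atz [ 0.43   -0.0964  0.    ] dep [ 0.4263 -0.1089  0.0092]
side scoop 0.84 [154.8 282.1] atz [ 0.5501 -0.0234  0.259 ] dep [ 0.5565 -0.0074  0.2529]
side tray_floor 0.57 [198.9 250.5] atz [0.5607 0.2518 0.014 ] dep [0.5603 0.2507 0.0146]
side track_middle 0.86 [179.7 264.9] atz [0.6674 0.419  0.    ] dep [ 0.5085 -0.0235  0.1993]
side chute 0.9 [214.1 258.4] atz [0.561  0.1713 0.    ] dep [0.5198 0.0512 0.0665]
side glue_bottle 0.73 [216.7 256.9] atz [0.5514 0.1566 0.    ] dep [0.516  0.0521 0.0587]
side glue_bottle 0.61 [200.2 199. ] atz [0.4065 0.3149 0.    ] dep [0.4039 0.3005 0.0071]
side sanding_block 0.66 [292.  335.8] atz [ 0.6106 -0.2331  0.    ] dep [ 0.5895 -0.2671  0.03  ]
```

View pics/top1.png

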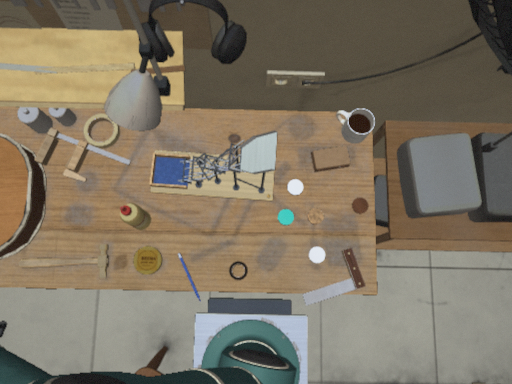

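View pics/side1.png

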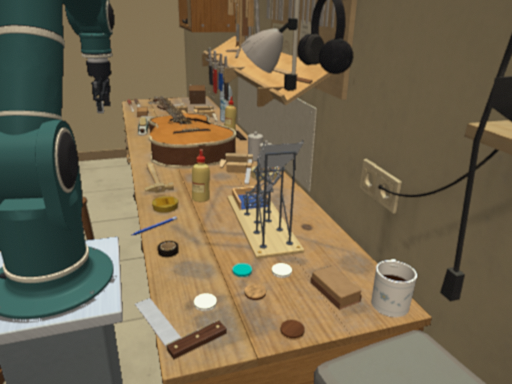

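The cork-up pad is at pixel (315,216) in the top view, about (0.433, -0.182). Left of it is a turquoise look-alike at (287,216), and there are white discs at (295,187) and (317,255). The wood-up pad is at (360,205). The chute runs from the scoop at (260,152) to the tray at (170,169). I'll grip along chute x, so the tool needs to turn about +80°.

```bash
python3 -m handwheel '[[-1,-0.51,-0.86,-0.25,0.223],[-1,-0.51,-0.86,-0.25,0.223],[-1,-0.51,-0.86,-0.25,0.223],[-1,-0.51,-0.86,-0.25,0.223],[-1,-0.51,-0.86,-0.25,0.223],[-1,-0.51,-0.86,-0.25,0.223],[-1,-0.51,-0.86,-0.25,0.223],[-1,-0.51,-0.86,-0.25,0.223],[-1,-0.51,-0.86,-0.25,0.223]]'
python3 -m handwheel '[[-1,-1,0.35,0,0],[-1,-1,0.35,0,0],[-1,-1,0.35,0,0],[-1,-1,0.35,0,0]]'
python3 -m handwheel '[[-1,-1,0.35,0,0],[-1,-1,0.35,0,0],[-1,-1,0.35,0,0],[-1,-1,0.35,0,0]]'
```

```text
t: 2.02
tcp_pos: [0.2021, 0.4181, 0.2814]
orientation: [-2.285, -2.155, -0.0]
ft_force: [0.4, 0.0, -0.4]
finger_gap: 0.0855
grip_force: 0.0
t: 2.52
tcp_pos: [0.2606, 0.2117, 0.2814]
orientation: [-2.285, -2.154, -0.001]
ft_force: [0.2, 0.6, 0.3]
finger_gap: 0.0853
grip_force: 0.0
t: 3.02
tcp_pos: [0.3185, 0.0079, 0.2815]
orientation: [-2.286, -2.153, -0.002]
ft_force: [0.4, 0.8, 0.1]
finger_gap: 0.0855
grip_force: 0.0
```

```bash
python3 -m handwheel '[[-0.4,-0.91,0.63,0.4,0],[-0.4,-0.91,0.63,0.4,0],[-0.4,-0.91,0.63,0.4,0],[-0.4,-0.91,0.63,0.4,0],[-0.4,-0.91,0.63,0.4,0],[-0.4,-0.91,0.63,0.4,0]]'
cat > look.py <<'E'
from h import *
import sys
np.set_printoptions(precision=4,suppress=True)
c=r.calibration('wrist');im,d=cap('wrist',sys.argv[1]);o=r.get_obs()
print(o['t'],o['tcp_pos'],o['finger_gap']);print(Ro.from_rotvec(o['orientation']).as_matrix())
for q in sys.argv[2:]:
    for p in r.masks_of('wrist',q)[:4]:
        m=p['pixels'];y,x=np.argwhere(m).mean(0)
        z={'scoop':.259}.get(q,.009)
        print(q,round(p['p'],2),(y,x),m.sum(),'atz',atz('wrist',y,x,z,c),'col',im[m].mean(0),im[m].std(0))
    for p in r.pinpoint('wrist',q)[:3]: print('pin',q,p,atz('wrist',*p['pixel'],z,c))
E
python3 look.py w1.png pad_wrong
```

```text
t: 3.78
tcp_pos: [0.4334, -0.181, 0.2003]
orientation: [2.285, 2.155, -0.005]
ft_force: [-0.5, 1.1, 0.3]
finger_gap: 0.0598
grip_force: 0.0
3.825 [ 0.4334 -0.1811  0.2003] 0.05968904046313226
[[ 0.0587  0.9983 -0.0016]
 [ 0.9983 -0.0587 -0.0026]
 [-0.0027 -0.0015 -1.    ]]
pad_wrong 0.65 (np.float64(164.6885758998435), np.float64(254.39201877934272)) 1278 atz [ 0.4336 -0.1829  0.009 ] col [184.9131 146.4781  99.7989] [16.5212 13.1557  8.9149]
pin pad_wrong {'pixel': [165.5, 255.5], 'p': 0.8} [ 0.4348 -0.1839  0.009 ]
```

View pics/w1.png

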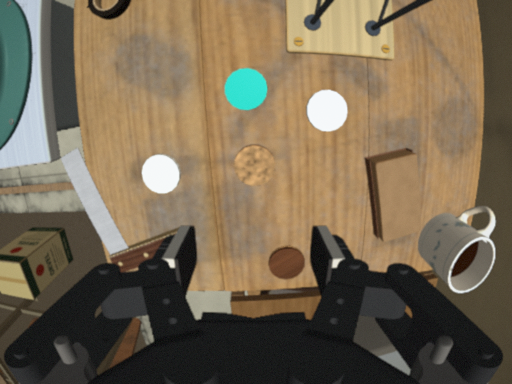

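The cork pad is at pixel (254,165), with measured centre (0.4336, -0.183), which matches the top camera. The fingers on both sides are clear of the turquoise disc at (246,89). I'll descend now.

```bash
python3 -m handwheel '[[-0.4,-0.01,0,0.3,0],[-0.4,-0.01,0,0.6,0],[-0.4,-0.01,0,0.85,0],[-0.4,-0.01,0,0.93,0],[-0.4,-0.01,0,0.97,0],[-0.4,-0.01,0,0.985,0],[-0.4,-0.01,0,0.985,0]]' 30
python3 -m handwheel '[[-0.4,0,0,0.015,0],[-0.4,0,0,0.015,0]]'
```

```text
t: 4.8
tcp_pos: [0.4339, -0.1806, 0.0053]
orientation: [2.285, 2.154, 0.002]
ft_force: [-0.6, 0.5, -0.4]
finger_gap: 0.0602
grip_force: 0.0
t: 5.05
tcp_pos: [0.4332, -0.1806, 0.0015]
orientation: [2.286, 2.155, 0.0]
ft_force: [0.5, -0.4, 0.2]
finger_gap: 0.0599
grip_force: 0.0
```

```bash
python3 -m handwheel '[[0.3,-0.01,0,0,0],[0.3,-0.01,0,0,0],[0.3,-0.01,0,0,0],[0.3,-0.01,0,0,0],[0.3,-0.01,0,0,0],[0.3,-0.01,0,0,0]]' 30
```

```text
t: 5.8
tcp_pos: [0.4331, -0.1822, 0.0017]
orientation: [-2.285, -2.155, -0.002]
ft_force: [-1.7, 6.2, 13.9]
finger_gap: 0.0464
grip_force: 28.6
```

```bash
python3 -m handwheel '[[0.3,0,0,-0.05,0],[0.3,0,0,-0.25,0],[0.3,0,0,-0.5,0],[0.3,0,0,-0.75,0],[0.3,0,0,-1,0],[0.3,0,0,-1,0]]'
python3 -m handwheel '[[0.3,0,0.15,-0.25,0],[0.3,0.05,0.3,-0.5,0],[0.3,0.1,0.45,-0.8,0],[0.3,0.1,0.55,-0.95,0],[0.3,0.1,0.58,-0.95,0],[0.3,0.1,0.58,-0.95,0],[0.3,0.1,0.58,-0.95,0]]'
python3 look.py w2.png scoop pad_wrong
python3 - <<'E'
from h import *
im,d=cap('top');c=r.calibration('top')
print([ (p['p'],atz('top',*p['pixel'],.259)) for p in r.pinpoint('top','scoop')])
im,d=cap('side')
print([ (p['p'],atz('side',*p['pixel'],.259)) for p in r.pinpoint('side','scoop')])
E
```

```text
t: 6.55
tcp_pos: [0.4342, -0.1832, 0.2043]
orientation: [2.284, 2.153, 0.006]
ft_force: [1.0, 0.4, -1.6]
finger_gap: 0.0461
grip_force: 30.9
t: 7.42
tcp_pos: [0.5491, -0.1697, 0.3904]
orientation: [-2.286, -2.153, 0.001]
ft_force: [0.6, -0.1, -0.5]
finger_gap: 0.0458
grip_force: 31.1
7.475 [ 0.5492 -0.1696  0.3906] 0.04587316031648667
[[ 0.0597  0.9982 -0.001 ]
 [ 0.9982 -0.0597  0.0005]
 [ 0.0004 -0.0011 -1.    ]]
scoop 0.56 (np.float64(36.146656338755484), np.float64(240.1081848696101)) 7746 atz [ 0.5444 -0.0373  0.259 ] col [207.4679 205.1882 184.6927] [41.7453 43.2016 50.851 ]
pin scoop {'pixel': [8.2, 239.6], 'p': 0.86} [ 0.5455 -0.0096  0.259 ]
pad_wrong 0.82 (np.float64(240.93711192485273), np.float64(253.05779334500875)) 6281 atz [ 0.5358 -0.3626  0.009 ] col [200.3488 159.6518 108.8674] [31.7162 28.3193 19.9773]
pin pad_wrong {'pixel': [235.5, 255.4], 'p': 0.92} [ 0.5411 -0.351   0.009 ]
pin pad_wrong {'pixel': [242.4, 252.2], 'p': 0.44} [ 0.534  -0.3657  0.009 ]
[(0.81, array([ 0.54367472, -0.01089581,  0.259     ])), (0.28, array([0.48616661, 0.13094924, 0.259     ]))]
[(0.66, array([ 0.55280021, -0.01229462,  0.259     ]))]
```

View pics/w2.png

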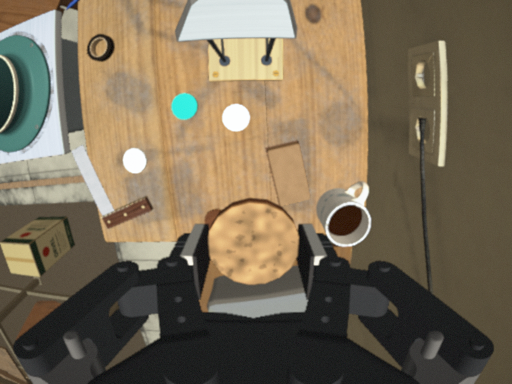

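The pad is held level at (253,241). The scoop's upper edge runs from (178,40) to (297,38) at the top of the picture; I'll use it as a check on the scoop point.

Run:
```python
from h import *
a=atz('wrist',40,178,.297);b=atz('wrist',38,297,.297);print(a,b,np.linalg.norm(a-b),(a+b)/2)
cc=r.calibration('wrist');print(atz('wrist',240.9,253,.39))
# depth cloud of the scoop, top camera
im,d=cap('top');c=r.calibration('top')
P=[dep('top',y,x,d[y,x]) for y in range(125,180) for x in range(235,285) if d[y,x]>0]
P=np.array(P);P=P[(P[:,2]>.2)&(P[:,2]<.31)]
for lo in np.arange(.22,.31,.01):
    q=P[(P[:,2]>=lo)&(P[:,2]<lo+.01)]
    if len(q): print(round(lo,3),len(q),q[:,:2].min(0),q[:,:2].max(0),q[:,:2].mean(0))
```

```text
[ 0.4965237  -0.04356029  0.297     ] [ 0.59102163 -0.04922904  0.297     ] 0.09466780729747562 [ 0.54377266 -0.04639467  0.297     ]
[ 0.5489263  -0.17237794  0.39      ]
0.22 123 [0.50859543 0.01435116] [0.58616579 0.05064185] [0.55136792 0.02475744]
0.23 150 [0.50608968 0.00210332] [0.58862408 0.04544898] [0.54913557 0.01613138]
0.24 158 [ 0.49872629 -0.00726824] [0.59290428 0.03533104] [0.55163849 0.00425005]
0.25 154 [ 0.49786784 -0.01434136] [0.594279   0.05110349] [ 0.54910682 -0.00492024]
0.26 159 [ 0.49745896 -0.02373471] [0.59341215 0.05091721] [ 0.5468501  -0.01400732]
0.27 144 [ 0.4969194  -0.03299778] [ 0.59359871 -0.00818177] [ 0.55253834 -0.02478641]
0.28 114 [ 0.49847832 -0.04012211] [ 0.59147578 -0.01498852] [ 0.56033863 -0.03437265]
0.29 81 [ 0.53551286 -0.04856759] [ 0.59197932 -0.0297559 ] [ 0.56679087 -0.04308289]
0.3 2 [ 0.59013957 -0.0434026 ] [ 0.59113547 -0.04089732] [ 0.59063752 -0.04214996]
```

```bash
python3 -m handwheel '[[0.3,0.15,-0.01,0,0],[0.3,0.3,-0.03,0,0],[0.3,0.45,-0.04,0,0],[0.3,0.6,-0.06,0,0],[0.3,0.72,-0.065,0.0,0],[0.3,0.8,-0.065,0.05,0],[0.3,0.8,-0.065,0.17,0],[0.3,0.8,-0.065,0.29,0],[0.3,0.8,-0.065,0.4,0],[0.3,0.8,-0.065,0.46,0],[0.3,0.8,-0.065,0.46,0],[0.3,0.8,-0.065,0.46,0]]'
python3 - <<'E'
from h import *
im,d=cap('side');cv2.imwrite('pics/s2.png',cv2.resize(im[100:260,200:360,::-1],(640,640))[:600]);print(r.get_obs()['tcp_pos'])
im,d=cap('wrist','w3.png')
E
```

```text
t: 9.43
tcp_pos: [0.5467, -0.0093, 0.3]
orientation: [2.286, 2.154, 0.001]
ft_force: [1.0, -0.7, -0.4]
finger_gap: 0.0459
grip_force: 31.1
[ 0.54677651 -0.0091955   0.30002518]
```

View pics/s2.png

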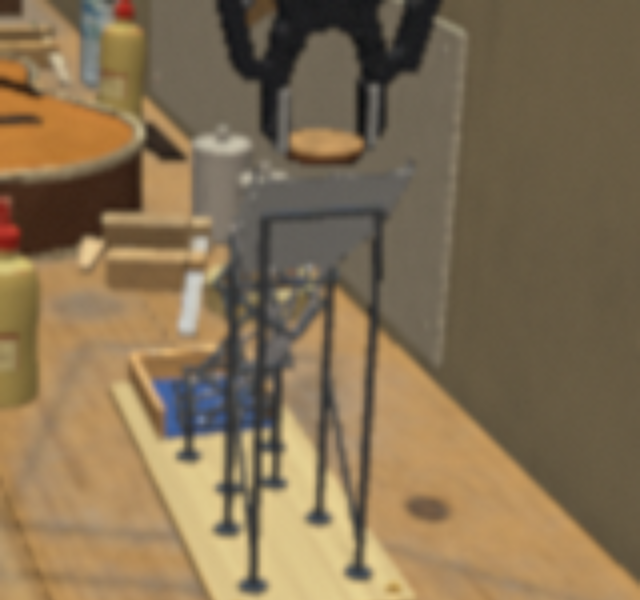

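View pics/w3.png

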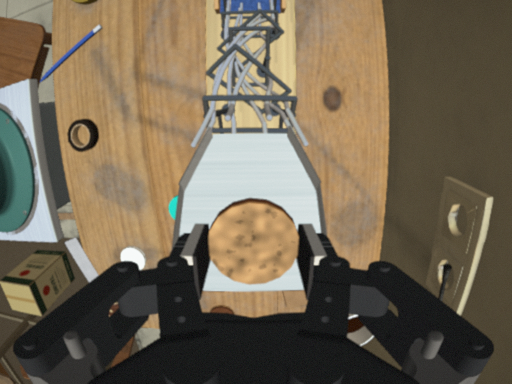

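The pad at (253,241) sits centred over the scoop sheet (180–325), and the track ahead is clear. I'll lower it 8 mm and release.

```bash
python3 -m handwheel '[[0.3,0,0,0.02,0],[0.3,0,0,0.04,0],[0.3,0,0,0.04,0],[-0.4,0,0,0.04,0],[-0.4,0,0,0.04,0],[-0.4,0,0,0.04,0],[-0.4,0,0,0.04,0],[-0.4,0,0,0.04,0],[-0.4,0,0,0.04,0]]'
python3 -m handwheel '[[-0.4,0,0,-0.1,0],[-0.4,0,0,-0.25,0],[-0.4,0,0,-0.45,0],[-0.4,0,0,-0.6,0],[-0.4,0,0,-0.6,0],[-0.4,0,0,-0.6,0],[-0.4,0,0,-0.6,0],[-0.4,0,0,-0.6,0]]'
python3 - <<'E'
from h import *
im,d=cap('wrist','w4.png')
im,d=cap('top');print([(p['p'],p['pixel'],atz('top',*p['pixel'],.02)) for q in('pad_wrong','pad_right','tray_floor') for p in r.pinpoint('top',q)])
cv2.imwrite('pics/t2.png',cv2.resize(im[130:220,130:290,::-1],(800,450)))
E
```

```text
t: 10.65
tcp_pos: [0.5464, -0.0091, 0.2913]
orientation: [2.286, 2.155, -0.0]
ft_force: [0.7, -0.3, 0.3]
finger_gap: 0.0597
grip_force: 0.0
t: 11.65
tcp_pos: [0.5463, -0.009, 0.4108]
orientation: [-2.286, -2.154, 0.001]
ft_force: [-0.1, -0.3, -0.4]
finger_gap: 0.0598
grip_force: 0.0
[(0.73, [171.0, 173.2], array([0.55661515, 0.2403918 , 0.02      ])), (0.79, [207.8, 361.4], array([ 0.45868791, -0.31602203,  0.02      ])), (0.59, [255.5, 316.5], array([ 0.3171115, -0.1832064,  0.02     ])), (0.58, [184.9, 297.1], array([ 0.52299548, -0.12741133,  0.02      ])), (0.45, [216.2, 288.9], array([ 0.42902768, -0.10356805,  0.02      ]))]
```

View pics/t2.png

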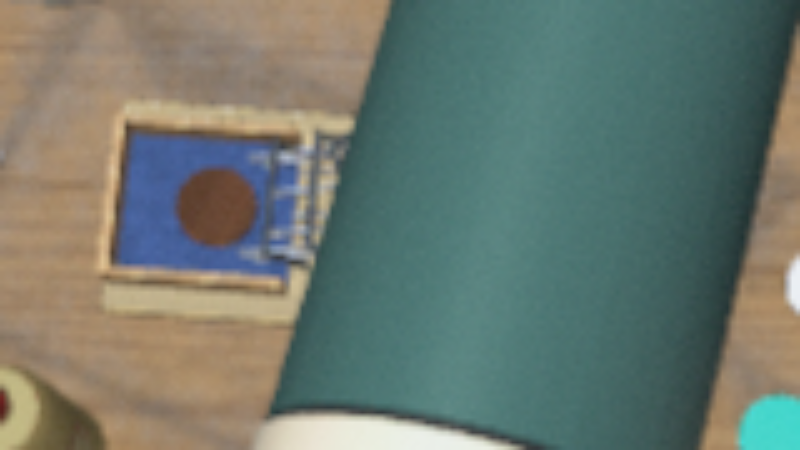

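The pad lies dark side up in the tray, at about (218,207) in the crop. One depth check that it is flat, then I hand in.

Run:
```python
from h import *
im,d=cap('top')
P=np.array([dep('top',y,x,d[y,x]) for y in range(165,178) for x in range(167,181) if np.hypot(y-171,x-173.3)<6])
A=np.c_[P[:,:2]-P[:,:2].mean(0),np.ones(len(P))];s=np.linalg.lstsq(A,P[:,2],rcond=None)[0];print(s)
tilt=np.hypot(*s[:2])
if tilt<.2 and .015<s[2]<.03: print(r.close_job())
```

```text
[-2.54349727 -1.71260271  0.03457772]
```

Run:
```python
from h import *
im,d=cap('top')
Z=np.array([[dep('top',y,x,d[y,x])[2] for x in range(163,184)] for y in range(162,181)])
print(np.round(Z*1000).astype(int))
```

```text
[[14 17 12 13 14 13 14  9 11 12 14 15 11 14  8 14 17 12 14 17 24]
 [14 19 13 15 12 13 16 15 21 18 21 16 26 24 11 12 12 13 13 17 12]
 [14 17 15 16 17 18 24 25 23 25 24 22 26 24 25 14 13 16 15 14 15]
 [15 13 14 17 13 26 20 22 26 22 23 22 24 21 24 25 22 14 16 15 11]
 [13 13 16 12 21 23 22 24 25 21 18 24 21 22 24 25 22 15 13 17 15]
 [16 13 10 25 28 24 26 22 23 22 26 25 26 22 23 23 23 19 11 11 12]
 [12 14 12 21 22 18 21 25 25 21 25 23 19 20 22 28 24 26 12 13 15]
 [14 17 16 22 23 20 22 19 23 27 22 25 26 23 26 26 21 26 20 13 56]
 [10 14 24 26 23 22 21 25 22 21 20 21 20 21 21 24 23 26 21 17 59]
 [14 15 23 24 22 27 29 26 21 25 30 23 28 28 23 24 22 28 19 14 53]
 [12  9 26 24 21 21 24 23 27 21 20 24 21 24 24 22 24 19 13 17 56]
 [13 18 13 23 24 25 22 26 22 22 22 25 24 23 27 27 22 24 13 14 65]
 [15 14 12 27 25 26 22 22 26 20 26 22 23 24 24 19 23 22 14 11 57]
 [13 16 16 10 21 22 21 24 22 23 21 23 26 24 22 22 25 12 15  8 54]
 [10 13 19 15 10 24 24 23 27 24 21 24 20 22 27 22 16 19 11 15 60]
 [ 9 16 15 16  9 12 26 19 21 25 22 20 25 25 21 14 17 16 11 15 65]
 [18 14 17 12 15 15 14 16 21 19 18 16 14 18 10 16 12 13 15 15 63]
 [14 14 12  9 12 15 17 14 11 16 12 18 16 21 15 13 36 37 35 53 53]
 [12 14 16 12 14 11 12 16 10 13 14 14 13 14 16 34 35 33 34 40 58]]
```

The pad's top is level at 23 mm, which is the 14 mm floor plus 9 mm of pad, so it lies flat. The earlier fit was thrown off by a missing depth reading.

```bash
python3 -c "
from bench import r
print(r.close_job())"
```

```text
the job is handed in; nothing more can be done
None
```

The cork-up pad went through the chute and lies flat in the catch tray, dark wood face up; nothing else was touched and the job is handed in, though no verdict came back.

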